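# Clamp the sample bolt with the T-handle socket wrench

## Robot

A 7-joint arm with a two-finger parallel gripper is mounted at the origin on the work surface. World frame = base frame: x ahead of the robot, y to its left, z up, the work surface at z = 0. Lengths are in mm, angles in degrees, forces in N, time in s.
With the tool pointing down it reaches from about 350 to 900 mm from the base axis. Payload 7.2 kg.
Tool frame: the origin (TCP) lies midway between the tips of the shut fingers; the grasp point (between the pads) lies 19 mm behind it; z points along the fingers, y is the line along which they close (so a half turn about z gives the same grasp; the last joint's range is limited). The gripper opens to 85 mm and grips with 20 to 120 N. Pads are 22 mm wide; open, the fingers measure 114 mm over their backs; the gripper's body (76 mm by 85 mm) begins 54 mm behind the grasp point. The pads swing forward as they close: fully open they stand 13 mm farther back than shut.
Start: joints at [-80.512, 23.554, -0.728, 91.456, 0.321, 64.991, -4.71], TCP at [144.807, 607.996, 231.297] pointing down, gripper open.
Joint ranges: [-169.25, 169.25], [-16.82, 113.86], [-84.01, 82.57], [7.8, 145.47], [-59.2, 239.2], [7.22, 106.19], [-163.78, 163.78]. Speed limits (degrees/s): [136.94, 136.94, 172.46, 172.46, 180, 180, 180].

## Interface

Orientations are given as a 3x3 rotation matrix whose columns are the frame's x, y, z axes.
In Python, from plant import env gives the robot as it stands.
- The arm moves only by the tool apply_moves, never from a script. Its arguments are lists of equal length, an entry for each row: "translation": the shift along the tool's x, y, z in m, a list of three; "spin": the turn about the tool's z in degrees. A call has exactly 8 rows; each row is the pose to reach, as a shift and turn from the pose commanded when the call began, along the tool's axes at that moment; what a row does not reach only later rows make up. A row lasts 1/12 s, in which the tool goes at most 41.7 mm and 7.16 degrees, less where a joint would pass 70% of its speed; a pose out of reach is approached as far as the arm can. A call with a gripper value outside its range is refused whole. "jaw" is the closure, from 0 (fully open) to 1 (shut), set as the call begins (left out, the last holds). The fingers move at their own pace and stop on an object; "newtons" is the grip in N (left out, the last holds). Time passes only in rows, so rows that repeat a pose let the fingers close, or fill a call up. It gives the time, the measured TCP pose, the force, the opening and the grip force at its end, in the units of the state.
- env.sense(): the state, without advancing time (a new reading comes with each control period).
- env.get_image(name): name is "side" or "top" or "wrist"; returns a dict with "pixels" (400x640x3 uint8, blue, green, red), "depth" (400x640 float32, mm along the optical axis (not along the pixel's ray), 0 where there is no reading), "fx", "fy", "cx", "cy" (pixels), "rvec" (rotation vector, rad) and "tvec" (3), from world to camera coordinates, as OpenCV has them; the wrist camera has in their place "T_tool_cam" (4x4, takes a point from camera to tool coordinates, whose origin is the TCP and whose axes are the flange's). Camera axes: x right, y down, z forward; pixel columns grow to the right and rows downward; lengths in mm; the calibration is good to about 2 mm. A picture is of the moment at which its call begins: read the wrist's pose just before it.
- env.hand_in(): hands the job in; it is judged then, once.
The state is a dict: "t": time; "joints": joint angles; "joint_velocities": joint speeds; "effort": joint torques, N m; "position": TCP position; "eef_rot": TCP orientation; "ft_force": force on the tool from outside, world axes, zero at the start; "ft_torque": the same for the moment, N m; "opening": opening from 0.0 (shut) to 1.0 (fully open); "grasp_force": force on a finger pad.
Only numpy, scipy, OpenCV 4.12 (cv2) and the standard library are available. Lean on these libraries where they do the work, as an engineer would, in place of code of your own. Each camera call takes 0.05 s, during which the arm holds its last target. There are 200 camera calls.

## Task

Clamp the big dark bolt that lies loose in the V-block: take the orange T-handle socket wrench from its red holder, keeping it upright, fit it over the hexagon screw head at the bottom of the blue well, and turn the screw clockwise (seen from above) until it comes up tight and the yellow strap presses firmly on the bolt. Then lift the wrench off and stand it upright in its holder again, leaving the bolt in the V and the other things on the bench where they are; work the screw only with the wrench and do not push on the strap with the gripper.

Things in the scene. Friction and masses are not known exactly. Their poses are not given: they have to be found in the camera images.
- fixture: clamping fixture, fixed to the bench: a dark base plate 185 x 110 x 10 mm carrying a blue upright well (round sleeve, outer radius 43 mm, inner radius 34 mm, rim 125 mm above the bench) and a steel V-block. Origin on the bench under the axis of the well and its screw; z up; +x points from the well to the V-block, whose groove runs along y, 85 mm from the origin.
- well_mouth (a point): centre of the well's open top, on the screw axis, 125 mm above the bench; axes as the fixture's
- screw_top (a point): centre of the top of the clamp screw's hexagon head, on the well's axis, 29 to 42 mm below the rim, too deep for fingers. Upright hexagon, 36 mm across flats, 20 mm high, its top 6 mm tapering to 27 mm across flats. The head's turn about the vertical is NOT given (this point's axes are the fixture's) and differs every time: feel for it, or see it from above.
- strap: yellow strap, 130 x 30 x 14 mm, reaching from a slot in the well over the bolt. Slides only vertically: clockwise screw turning lowers strap and screw head together, 18 mm per full turn. Origin on the screw axis, at bench level when the nose is 7 mm above the bolt; axes as the fixture's. It cannot be pushed down with less than 50 N.
- strap_nose (a point): middle of the underside of the strap's steel nose, above the bolt; 4 to 7 mm above the bolt's top at the start. The screw's friction is 0.16 N m (it stays where left, but rubbing hard on its head can drag it round). Torque felt on the wrench stays low until the nose meets the bolt, 1.5 to 2.5 rad after the start, then rises steeply; tight is about 0.3 N m, which clamps with over 40 N.
- bolt: dark steel bolt lying loose in the V-block: shank 24 mm diameter, 140 mm long, hexagon head 36 mm across flats and 15 mm thick at its -y end, 0.55 kg. Origin on its axis at mid-shank, y along the axis.
- v_seat (a point): point on the axis of a bolt properly seated in the V-block, under the strap, 35 mm above the bench; fixed to the fixture
- wrench: T-handle socket wrench, 148 mm tall, about 0.45 kg. Origin at the centre of the socket's mouth (lowest face); z up the shaft, x along the cross bar. Socket 40 mm tall, 58 mm over its corners; hexagon cavity 39 mm across flats, 18 mm deep, two flats facing +x and -x. Seated, its mouth is 18 mm below the head's top. Fits every 60 degrees, play 9 degrees either way. Stands by itself.
- wrench_bar (a point): middle of the orange cross bar, 140 mm above the wrench's mouth: bar 130 mm long along x, section 16 x 16 mm; grip it here from above, across the bar
- holder: red wrench holder, fixed to the bench: a round cup, inner radius 34 mm, outer radius 39 mm, rim 55 mm above the bench, inner floor 8 mm above the bench, on a square foot 110 mm wide. Origin on the bench under the cup's axis.
- spare_bolt: bystander: dark bolt standing on its head, 105 mm tall, 42 mm wide; origin under its middle
- nut_tray: bystander: blue open tray 100 x 130 x 35 mm; origin under its middle
Things that resemble listed ones, but are neither listed nor needed, are in the scene too. Of the things like the fixture, leave any that is purple or turquoise; of the rest the larger one is meant.

How it is judged:
By the outcome, as a careful person would: the job done as asked, in the order asked, and still so for the second after the job is handed in, with the robot touching nothing.
It also fails if it takes over 64 s, if anything falls off the work surface, if the arm or the gripper's body presses on something with over 40 N, if the wrist force passes 120 N, or if a joint passes its speed limit or range.

## Working session

There is one attempt and no reset: what is moved stays moved. The work goes in short steps, Python scripts to look and compute and a tool call to move; the robot and the scene stay as the last step left them, time stands still between calls to the robot, and variables do not carry over. Pictures are saved under pics/ and viewed, at most 10 in all, crops included, and the job is handed in when it is done.

Besides the shell and the picture viewer there is one more tool, called by a JSON object that holds its "name" and its "arguments", one argument or row to a line. apply_moves: Moves the arm, as the interface text tells. Its arguments: {"type":"object","properties":{"translation":{"type":"array"},"spin":{"type":"array"},"jaw":{"type":"number"},"newtons":{"type":"number"}},"required":["translation","spin"]}

```bash
mkdir -p pics; ls; cat > h.py <<'E'
import numpy as np,cv2
from plant import env
def save(n,f,crop=None,s=1):
    im=env.get_image(n);p=im["pixels"]
    if crop: p=p[crop[1]:crop[3],crop[0]:crop[2]]
    cv2.imwrite(f,cv2.resize(p,None,fx=s,fy=s,interpolation=cv2.INTER_CUBIC));return im
def cam(im,st=None):
    if "rvec" in im:
        R=cv2.Rodrigues(np.array(im["rvec"],float))[0];t=np.array(im["tvec"],float).ravel();return R.T,-R.T@t
    T=np.array(im["T_tool_cam"]);R=np.array(st["eef_rot"]);return R@T[:3,:3],R@T[:3,3]+np.array(st["position"])
def ray(im,u,v,st=None):
    R,c=cam(im,st);return c,R@np.array([(u-im["cx"])/im["fx"],(v-im["cy"])/im["fy"],1])
def px(im,u,v,st=None):
    d=im["depth"][int(v),int(u)];c,r=ray(im,u,v,st);return c+d*r
def atz(im,u,v,z,st=None):
    c,r=ray(im,u,v,st);return c+r*(z-c[2])/r[2]
def cloud(im,st=None):
    R,c=cam(im,st);h,w=im["depth"].shape;u,v=np.meshgrid(np.arange(w),np.arange(h))
    P=np.stack([(u-im["cx"])/im["fx"],(v-im["cy"])/im["fy"],np.ones((h,w))],-1)*im["depth"][...,None]
    return P@R.T+c
E
python3 - <<'E'
from h import *
import pickle
np.set_printoptions(precision=1,suppress=True)
s=env.sense();print(s["t"],s["position"],np.array(s["eef_rot"]))
a=save("top","pics/top.png");b=save("side","pics/side.png")
pickle.dump((a,b),open("ims.pkl","wb"))
for i in(a,b):print(cam(i),i["fx"])
w=env.get_image("wrist");print(w["T_tool_cam"])
E
```

```text
pics
0.0 [144.7 607.5 230.4] [[-1.   0.2 -0. ]
 [ 0.2  1.  -0. ]
 [-0.  -0.  -1. ]]
(array([[-0. , -1. ,  0.1],
       [-1. ,  0. , -0. ],
       [ 0. , -0.1, -1. ]]), array([ 475.2,  -33.5, 1166.7])) 442.34556967236637
(array([[-1. , -0.2,  0.2],
       [-0.3,  0.6, -0.8],
       [ 0. , -0.8, -0.6]]), array([314.5, 900.7, 917.2])) 460.90621676804244
[[   0.    -1.    -0.3   76.4]
 [   1.     0.    -0.     0.7]
 [   0.    -0.3    1.  -143.2]
 [   0.     0.     0.     1. ]]
```

View pics/top.png

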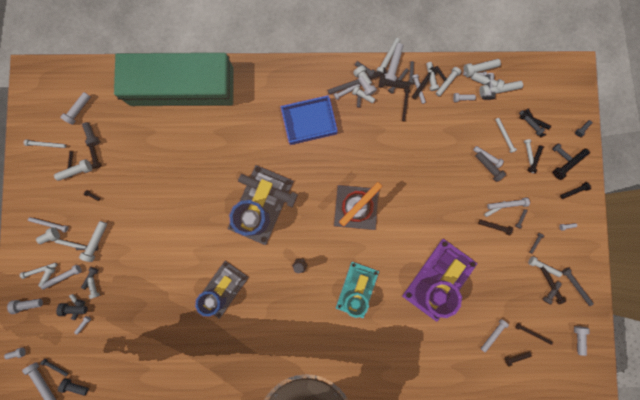

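View pics/side.png

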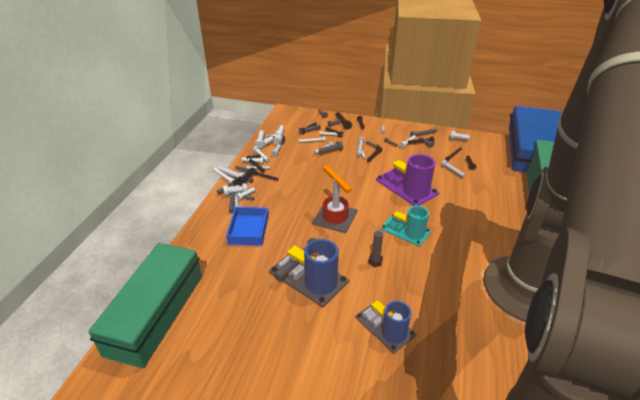

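The top picture shows four fixture-like things: large blue well at (249,217), small blue at (209,301), turquoise at (356,302) and purple at (440,295). I choose the large blue one. There is only one orange wrench, at (361,204) in its red holder. The spare bolt stands at (299,265).

```bash
cat > m.py <<'E'
from h import *
import pickle
np.set_printoptions(precision=1,suppress=True)
a,b=pickle.load(open("ims.pkl","rb"))
for n,i,bx in(("top",a,(330,170,395,235)),("side",b,(300,150,365,230))):
    P=cloud(i);hsv=cv2.cvtColor(i["pixels"],cv2.COLOR_BGR2HSV);H,S,V=cv2.split(hsv)
    roi=np.zeros(H.shape,bool);roi[bx[1]:bx[3],bx[0]:bx[2]]=1
    o=roi&(H>=7)&(H<=16)&(S>200)&(P[...,2]>120)
    q=P[o];r=cv2.minAreaRect(q[:,:2].astype(np.float32));print(n,"bar",len(q),np.median(q[:,2]),q[:,2].max(),r,q.mean(0))
    o=roi&((H<6)|(H>174))&(S>150)&(P[...,2]>45)&(P[...,2]<75)
    q=P[o];print("holder",len(q),cv2.minEnclosingCircle(q[:,:2].astype(np.float32)),np.percentile(q[:,2],[5,50,95]))
for n,i,bx in(("top",a,(220,160,300,245)),("side",b,(265,230,355,305))):
    P=cloud(i);hsv=cv2.cvtColor(i["pixels"],cv2.COLOR_BGR2HSV);H,S,V=cv2.split(hsv)
    roi=np.zeros(H.shape,bool);roi[bx[1]:bx[3],bx[0]:bx[2]]=1
    o=roi&(H>100)&(H<130)&(S>100)&(P[...,2]>115)&(P[...,2]<140)
    q=P[o];print(n,"rim",len(q),cv2.minEnclosingCircle(q[:,:2].astype(np.float32)),np.percentile(q[:,2],[5,50,95]))
    o=roi&(H>20)&(H<32)&(S>150)&(P[...,2]>40)
    q=P[o];print("strap",len(q),cv2.minAreaRect(q[:,:2].astype(np.float32)),np.percentile(q[:,2],[5,50,95]))
E
python3 m.py
python3 - <<'E'
import pickle,cv2,numpy as np
a,b=pickle.load(open("ims.pkl","rb"))
f=lambda i,x,y:cv2.resize(i["pixels"][y:y+85,x:x+180],None,fx=4.4,fy=3.5*1.257,interpolation=2)[:300]
A=cv2.resize(a["pixels"][155:250,215:400],(780,400));cv2.imwrite("pics/c1.png",A)
E
```

```text
return _methods._mean(a, axis=axis, dtype=dtype,
  ret = ret.dtype.type(ret / rcount)
Traceback (most recent call last):
  File "m.py", line 9, in <module>
    q=P[o];r=cv2.minAreaRect(q[:,:2].astype(np.float32));print(n,"bar",len(q),np.median(q[:,2]),q[:,2].max(),r,q.mean(0))
                                                                                                ~~~~~~~~~~^^
ValueError: zero-size array to reduction operation maximum which has no identity
```

View pics/c1.png

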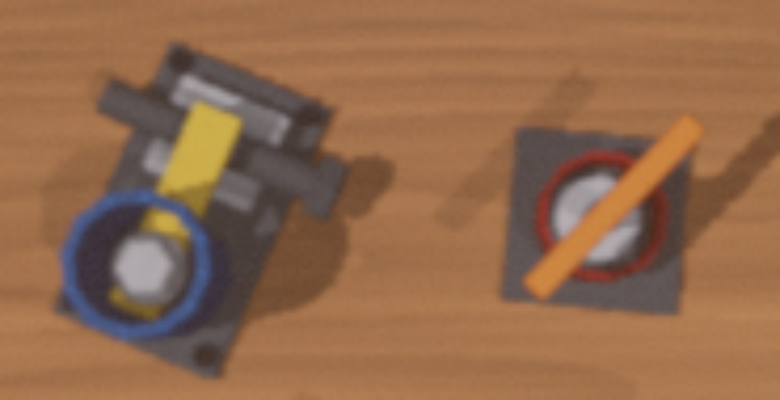

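The crop shows the large blue well (rim centre near (138,263) in the crop) with the hexagon head inside, and the yellow strap over the dark bolt. It also shows the wrench's orange bar running from (540,285) to (690,130). The choice is right.

```bash
cat > m.py <<'E'
from h import *
import pickle
np.set_printoptions(precision=1,suppress=True)
a,b=pickle.load(open("ims.pkl","rb"))
def go(n,i,bx,lab,cond):
    P=cloud(i);H,S,V=cv2.split(cv2.cvtColor(i["pixels"],cv2.COLOR_BGR2HSV))
    roi=np.zeros(H.shape,bool);roi[bx[1]:bx[3],bx[0]:bx[2]]=1
    o=roi&cond(H,S,V,P[...,2]);q=P[o]
    if len(q)<5:print(n,lab,len(q));return
    x=q[:,:2].astype(np.float32);print(n,lab,len(q),cv2.minAreaRect(x),cv2.minEnclosingCircle(x),np.percentile(q[:,2],[5,50,95]))
for n,i,bx,c2 in(("top",a,(330,170,395,235),(220,160,300,245)),("side",b,(300,150,365,230),(265,230,355,305))):
    go(n,i,bx,"bar",lambda H,S,V,z:(H>6)&(H<18)&(S>120)&(z>130))
    go(n,i,bx,"holder",lambda H,S,V,z:((H<6)|(H>172))&(S>120)&(z>48)&(z<65))
    go(n,i,c2,"rim",lambda H,S,V,z:(H>95)&(H<130)&(S>80)&(z>118)&(z<140))
    go(n,i,c2,"strap",lambda H,S,V,z:(H>20)&(H<34)&(S>120)&(z>40))
    go(n,i,c2,"hex",lambda H,S,V,z:(S<50)&(V>110)&(z>75)&(z<110))
P=cloud(a);print(P[195:212:4,361],a["pixels"][204,361],P[217,249],P[208:230:4,249,2])
print([atz(a,u,v,157) for u,v in((342.6,221.2),(379.6,186.2))],[atz(a,249,217.2,125)])
E
python3 m.py
```

```text
top bar 384 ((529.3433837890625, -111.90454864501953), (22.651453018188477, 189.1639404296875), 41.46499252319336) ((534.2367553710938, -107.58067321777344), 94.70356750488281) [152.1 155.1 158.7]
top holder 117 ((550.4459228515625, -136.69393920898438), (76.53451538085938, 69.85429382324219), 43.88410568237305) ((549.9724731445312, -136.80557250976562), 38.797733306884766) [50.5 54.4 58.2]
top rim 267 ((520.4775390625, 131.56446838378906), (80.75057983398438, 80.10575866699219), 89.82667541503906) ((519.4502563476562, 131.2372283935547), 41.57090377807617) [120.8 124.1 127.1]
top strap 317 ((554.9119262695312, 118.02273559570312), (35.119083404541016, 126.51187133789062), 68.07876586914062) ((553.74365234375, 115.26170349121094), 63.43962860107422) [66.4 69.6 72.8]
top hex 179 ((524.80029296875, 132.52133178710938), (49.08517074584961, 35.100799560546875), 4.392759323120117) ((525.861572265625, 126.64729309082031), 26.602825164794922) [87.5 92.8 96.5]
side bar 261 ((420.18267822265625, 353.1817626953125), (75.1351318359375, 1112.695556640625), 14.787620544433594) ((450.898193359375,
[... 409 characters left out ...]
23385620117) [119.  124.2 127.2]
side strap 193 ((574.9794311523438, 107.42938995361328), (50.42304611206055, 80.56915283203125), 53.90454864501953) ((571.9495849609375, 109.63838195800781), 44.38956832885742) [62.7 69.7 73.4]
side hex 53 ((526.1796264648438, 120.83802032470703), (27.46812629699707, 37.48018264770508), 31.76278305053711) ((522.7018432617188, 119.54279327392578), 19.700092315673828) [89.6 93.9 96.5]
[[ 581.4 -149.7    6.2]
 [ 558.4 -134.4  157. ]
 [ 549.3 -134.4  156.4]
 [ 540.3 -134.5  153.8]
 [ 537.  -144.9   47.2]] [ 66 136 204] [521.7 131.8  91.8] [69.8 93.9 96.  93.8 93.9 71.8]
[array([507.9, -91.7, 157. ]), array([ 587.7, -177.6,  157. ])] [array([519.8, 126.6, 125. ])]
```

```bash
cat >> h.py <<'E'
def to(x,y,z,ang=None):
    s=env.sense();R=np.array(s["eef_rot"]);d=R.T@(np.array([x,y,z])-np.array(s["position"]))
    a=np.degrees(np.arctan2(R[1,0],R[0,0]));sp=0 if ang is None else (a-ang+180)%360-180
    print("t",round(s["t"],2),"pos",np.round(s["position"],1),"ang",round(a,1),"j",np.round(s["joints"],0),"F",np.round(s["ft_force"],1),"T",np.round(s["ft_torque"],2),"op",round(s["opening"],3),"-> move m",np.round(d/1000,4),"spin",round(sp,1))
E
python3 -c "
from h import *
to(519,132,240,132.9)"
```

```text
t 0.15 pos [144.7 607.6 230.7] ang 166.6 j [-81.  24.  -1.  91.   0.  65.  -5.] F [-0.4  0.2  0.1] T [-0.07  0.01  0.01] op 0.999 -> move m [-0.4743 -0.376  -0.0089] spin 33.7
```

{"name": "apply_moves", "arguments": {
  "translation": [
    [-0.474, -0.376, -0.009],
    [-0.474, -0.376, -0.009],
    [-0.474, -0.376, -0.009],
    [-0.474, -0.376, -0.009],
    [-0.474, -0.376, -0.009],
    [-0.474, -0.376, -0.009],
    [-0.474, -0.376, -0.009],
    [-0.474, -0.376, -0.009]
  ],
  "spin": [33.7, 33.7, 33.7, 33.7, 33.7, 33.7, 33.7, 33.7]
}}

```text
t: 0.82
position: [351.6, 344.2, 236.3]
eef_rot: [[-0.681, 0.732, -0.0], [0.732, 0.681, 0.0], [0.0, 0.0, -1.0]]
ft_force: [1.4, -0.3, -0.3]
opening: 0.997
grasp_force: 0.0
```

```bash
python3 -c "
from h import *
to(519,132,240,132.9)"
```

```text
t 0.82 pos [351.6 344.2 236.3] ang 132.9 j [-62.  10.  13. 110.  -3.  60.  -4.] F [ 1.4 -0.3 -0.3] T [-0.02 -0.04  0.  ] op 0.997 -> move m [-0.2694 -0.0218 -0.0037] spin 0.0
```

{"name": "apply_moves", "arguments": {
  "translation": [
    [-0.269, -0.022, -0.004],
    [-0.269, -0.022, -0.004],
    [-0.269, -0.022, -0.004],
    [-0.269, -0.022, -0.004],
    [-0.269, -0.022, -0.004],
    [-0.269, -0.022, -0.004],
    [-0.269, -0.022, -0.004],
    [-0.269, -0.022, -0.004]
  ],
  "spin": [0, 0, 0, 0, 0, 0, 0, 0]
}}

```text
t: 1.48
position: [520.4, 128.5, 240.4]
eef_rot: [[-0.675, 0.738, 0.002], [0.738, 0.675, -0.002], [-0.003, -0.0, -1.0]]
ft_force: [0.2, 0.1, -0.4]
opening: 1.001
grasp_force: 0.0
```

```bash
python3 - <<'E'
from h import *
import pickle
to(550,-135,240,132.9)
s=env.sense();w=save("wrist","pics/w1.png");pickle.dump((s,w),open("w1.pkl","wb"))
E
```

```text
t 1.48 pos [520.4 128.5 240.4] ang 132.5 j [-39.  15.  24. 105.  -7.  62.  30.] F [ 0.2  0.1 -0.4] T [ 0.03 -0.04 -0.  ] op 1.001 -> move m [-0.2143 -0.1561  0.001 ] spin -0.4
```

View pics/w1.png

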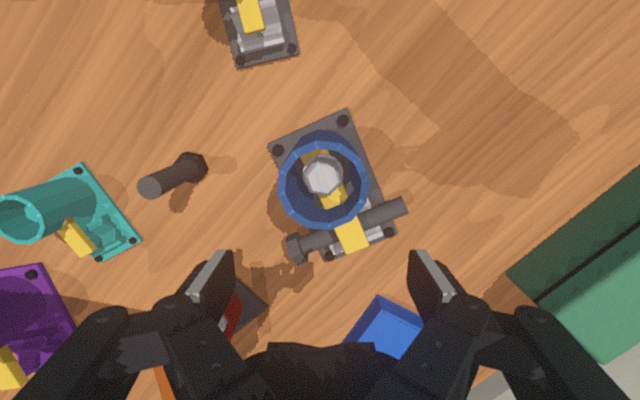

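The picture shows the well with rim centred at (324,180) and the hexagon head inside at (323,175), seen slightly tilted. I'll rectify it at head height to read the hexagon's turn.

```bash
python3 - <<'E'
from h import *
import pickle
s,w=pickle.load(open("w1.pkl","rb"))
np.set_printoptions(precision=1,suppress=True)
P=cloud(w,s)
bx=P[120:240,270:380];H,S,V=cv2.split(cv2.cvtColor(w["pixels"][120:240,270:380],cv2.COLOR_BGR2HSV))
z=bx[...,2]
m=(z>118)&(z<132)&(H>95)&(H<130)&(S>80);print("rim",cv2.minEnclosingCircle(bx[m][:,:2].astype(np.float32)))
m=(z>85)&(z<105)&(S<60);q=bx[m];print("head",np.percentile(q[:,2],[5,50,90,97]),cv2.minEnclosingCircle(q[:,:2].astype(np.float32)))
R,c=cam(w,s)
def rect(zp,cx,cy,half=50,n=560):
    g=np.linspace(-half,half,n);X,Y=np.meshgrid(cx+g,cy-g)
    Q=(np.stack([X,Y,np.full_like(X,zp)],-1)-c)@R
    return cv2.remap(w["pixels"],(Q[...,0]/Q[...,2]*w["fx"]+w["cx"]).astype(np.float32),(Q[...,1]/Q[...,2]*w["fy"]+w["cy"]).astype(np.float32),cv2.INTER_CUBIC)
im=rect(94,520,131);cv2.imwrite("pics/r1.png",im)
E
```

```text
rim ((519.32421875, 133.48233032226562), 42.25888442993164)
head [ 88.7  94.3  95.8 101. ] ((515.191162109375, 136.38648986816406), 40.048179626464844)
```

View pics/r1.png

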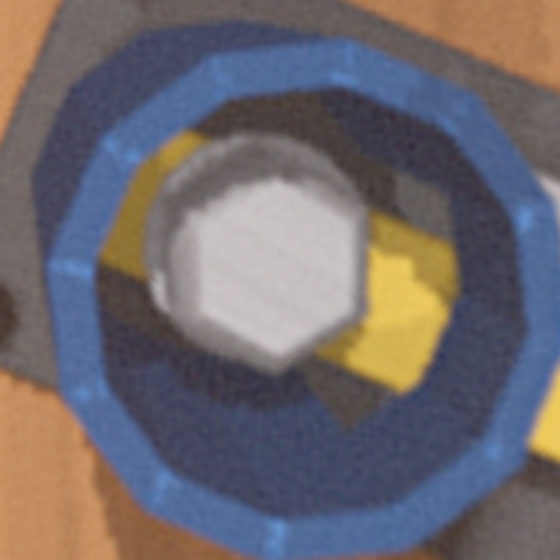

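{"name": "apply_moves", "arguments": {
  "translation": [
    [-0.214, -0.156, 0.001],
    [-0.214, -0.156, 0.001],
    [-0.214, -0.156, 0.001],
    [-0.214, -0.156, 0.001],
    [-0.214, -0.156, 0.001],
    [-0.214, -0.156, 0.001],
    [-0.214, -0.156, 0.001],
    [-0.214, -0.156, 0.001]
  ],
  "spin": [0, 0, 0, 0, 0, 0, 0, 0]
}}

```text
t: 2.2
position: [548.7, -132.7, 239.2]
eef_rot: [[-0.677, 0.736, -0.0], [0.736, 0.677, -0.002], [-0.001, -0.001, -1.0]]
ft_force: [0.8, 0.5, 0.6]
opening: 1.001
grasp_force: 0.0
```

The rectified view shows the hexagon's vertices at top (280,178) and bottom (278,368), and a flat facing right at column 360. So the flats face about 0°, 60° and 120°, and the axis is at about (519.5, 133).

```bash
python3 - <<'E'
from h import *
import pickle
s=env.sense();w=env.get_image("wrist");cv2.imwrite("pics/w2.png",w["pixels"])
P=cloud(w,s);H,S,V=cv2.split(cv2.cvtColor(w["pixels"],cv2.COLOR_BGR2HSV));z=P[...,2]
near=np.hypot(P[...,0]-549,P[...,1]+134)<90
m=(near&(z>140)&(z<170)&(H>5)&(H<18)&(S>120)).astype(np.uint8);m=cv2.morphologyEx(m,cv2.MORPH_OPEN,np.ones((3,3)))
v,u=np.nonzero(m);print(u.min(),u.max(),v.min(),v.max())
q=P[m>0];top=q[q[:,2]>np.median(q[:,2])-4]
r=cv2.minAreaRect(top[:,:2].astype(np.float32));print(len(q),np.median(q[:,2]),r)
l=cv2.fitLine(top[:,:2].astype(np.float32),cv2.DIST_HUBER,0,.01,.01).ravel();print(l,np.degrees(np.arctan2(l[1],l[0])))
d=(top[:,:2]-l[2:])@l[:2];print("mid by extent",l[2:]+l[:2]*(d.min()+d.max())/2,d.max()-d.min())
m=near&(z>48)&(z<62)&((H<6)|(H>172))&(S>120);print("holder",cv2.minEnclosingCircle(P[m][:,:2].astype(np.float32)),np.median(z[m]))
to(548.5,-134.5,129,132.9)
E
```

```text
305 331 119 272
2969 156.39034593671084 ((547.5429077148438, -132.56643676757812), (16.02560806274414, 129.18936157226562), 45.32431411743164)
[   0.710871    -0.7033224  543.81635   -128.73738  ] -44.694168
mid by extent [ 547.61368389 -132.49439661] 129.19159722262486
holder ((548.9270629882812, -135.506103515625), 39.18626022338867) 55.545674669807454
t 2.25 pos [ 548.9 -129.7  239. ] ang 132.8 j [-16.  18.  31. 101. -11.  63.  61.] F [ 0.1  0.6 -0.7] T [0.02 0.   0.02] op 0.999 -> move m [-0.0033 -0.0035  0.11  ] spin -0.1
```

View pics/w2.png

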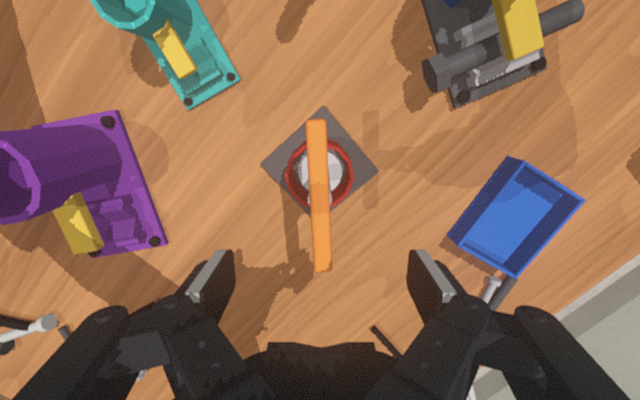

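The bar runs down the middle from (317,120) to (322,270), over the red cup at (320,173). It is nearly aligned with the tool x axis.

{"name": "apply_moves", "arguments": {
  "translation": [
    [-0.003, -0.003, 0.03],
    [-0.003, -0.003, 0.06],
    [-0.003, -0.003, 0.08],
    [-0.003, -0.003, 0.08],
    [-0.003, -0.003, 0.08],
    [-0.003, -0.003, 0.08],
    [-0.003, -0.003, 0.08],
    [-0.003, -0.003, 0.08]
  ],
  "spin": [-2.5, -2.5, -2.5, -2.5, -2.5, -2.5, -2.5, -2.5]
}}

```text
t: 2.92
position: [550.1, -132.9, 160.7]
eef_rot: [[-0.713, 0.702, 0.003], [0.702, 0.713, 0.0], [-0.002, 0.002, -1.0]]
ft_force: [-1.4, 0.1, 0.1]
opening: 1.003
grasp_force: 0.0
```

```bash
python3 -c "
from h import *
to(548,-133,131,135.3)"
```

```text
t 2.92 pos [ 550.1 -132.9  160.7] ang 135.4 j [-13.  23.  29. 106. -14.  54.  67.] F [-1.4  0.1  0.1] T [0.02 0.02 0.01] op 1.003 -> move m [ 0.0014 -0.0016  0.0297] spin 0.1
```

Descend and close.

{"name": "apply_moves", "arguments": {
  "translation": [
    [0.001, -0.001, 0.01],
    [0.001, -0.001, 0.02],
    [0.001, -0.001, 0.03],
    [0.001, -0.001, 0.03],
    [0.001, -0.001, 0.03],
    [0.001, -0.001, 0.03],
    [0.001, -0.001, 0.03],
    [0.001, -0.001, 0.03]
  ],
  "spin": [0, 0, 0, 0, 0, 0, 0, 0]
}}

```text
t: 3.58
position: [548.0, -133.3, 129.6]
eef_rot: [[-0.712, 0.702, 0.001], [0.702, 0.712, -0.0], [-0.0, 0.0, -1.0]]
ft_force: [0.3, 0.0, 0.8]
opening: 1.003
grasp_force: 0.0
```

{"name": "apply_moves", "arguments": {
  "translation": [
    [0, 0, 0],
    [0, 0, 0],
    [0, 0, 0],
    [0, 0, 0],
    [0, 0, 0],
    [0, 0, 0],
    [0, 0, 0],
    [0, 0, 0]
  ],
  "spin": [0, 0, 0, 0, 0, 0, 0, 0],
  "jaw": 1,
  "newtons": 70
}}

```text
t: 4.25
position: [547.8, -133.3, 129.6]
eef_rot: [[-0.712, 0.702, 0.0], [0.702, 0.712, 0.0], [-0.0, 0.0, -1.0]]
ft_force: [-1.5, 0.5, 5.7]
opening: 0.202
grasp_force: 68.5
```

```bash
python3 -c "
from h import *
to(548,-133,231,135.3)"
```

```text
t 4.25 pos [ 547.8 -133.3  129.6] ang 135.4 j [-12.  26.  28. 108. -15.  50.  68.] F [-1.5  0.5  5.7] T [ 0.08  0.31 -0.  ] op 0.202 -> move m [ 0.      0.0004 -0.1014] spin 0.1
```

{"name": "apply_moves", "arguments": {
  "translation": [
    [0, 0, -0.01],
    [0, 0, -0.03],
    [0, 0, -0.055],
    [0, 0, -0.08],
    [0, 0, -0.11],
    [0, 0, -0.14],
    [0, 0, -0.15],
    [0, 0, -0.15]
  ],
  "spin": [0, 0, 0, 0, 0, 0, 0, 0]
}}

```text
t: 4.92
position: [548.7, -133.6, 281.5]
eef_rot: [[-0.712, 0.702, 0.004], [0.702, 0.712, -0.0], [-0.003, 0.003, -1.0]]
ft_force: [-0.1, -0.3, -6.3]
opening: 0.203
grasp_force: 69.3
```

```bash
python3 -c "
from h import *
to(519.5,133,280,180)"
```

```text
t 4.92 pos [ 548.7 -133.6  281.5] ang 135.4 j [-16.  16.  31.  98.  -9.  68.  63.] F [-0.1 -0.3 -6.3] T [-0.05 -0.07 -0.04] op 0.203 -> move m [0.208  0.1693 0.0013] spin -44.6
```

{"name": "apply_moves", "arguments": {
  "translation": [
    [0.02, 0.016, 0.001],
    [0.05, 0.041, 0.001],
    [0.08, 0.065, 0.001],
    [0.11, 0.09, 0.001],
    [0.14, 0.114, 0.001],
    [0.17, 0.138, 0.001],
    [0.195, 0.159, 0.001],
    [0.208, 0.169, 0.001]
  ],
  "spin": [-3, -9, -15, -21, -28, -35, -41, -44.6]
}}

```text
t: 5.58
position: [515.8, 138.7, 275.4]
eef_rot: [[-1.0, -0.012, -0.004], [-0.012, 1.0, 0.001], [0.004, 0.001, -1.0]]
ft_force: [0.3, 1.5, -5.1]
opening: 0.202
grasp_force: 69.2
```

{"name": "apply_moves", "arguments": {
  "translation": [
    [0, 0, 0],
    [0, 0, 0],
    [0, 0, 0],
    [0, 0, 0],
    [0, 0, 0],
    [0, 0, 0],
    [0, 0, 0],
    [0, 0, 0]
  ],
  "spin": [0, 0, 0, 0, 0, 0, 0, 0]
}}

```text
t: 6.25
position: [518.3, 132.8, 278.3]
eef_rot: [[-1.0, 0.001, 0.0], [0.001, 1.0, 0.0], [-0.0, 0.0, -1.0]]
ft_force: [-1.0, -0.2, -5.4]
opening: 0.2
grasp_force: 69.2
```

```bash
python3 - <<'E'
from h import *
to(519.5,133,235,180)
s=env.sense()
a=save("top","pics/x.png");b=save("side","pics/x2.png")
w=env.get_image("wrist")
x=[cv2.resize(a["pixels"][150:250,200:300],(400,400)),cv2.resize(b["pixels"][200:310,270:380],(400,400))]
cv2.imwrite("pics/chk.png",np.hstack(x))
# bar from wrist
P=cloud(w,s);H,S,V=cv2.split(cv2.cvtColor(w["pixels"],cv2.COLOR_BGR2HSV));z=P[...,2]
p=np.array(s["position"])
m=(np.hypot(P[...,0]-p[0],P[...,1]-p[1])<90)&(z>p[2]-10)&(z<p[2]+45)&(H>5)&(H<18)&(S>120)
q=P[m];print(len(q),np.median(q[:,2]),np.percentile(q[:,2],[2,98]) ,cv2.minAreaRect(q[:,:2].astype(np.float32)))
A=np.c_[q[:,0]-p[0],q[:,1]-p[1],np.ones(len(q))];
g=abs(q[:,2]-np.median(q[:,2]))<5;print("slope",np.linalg.lstsq(A[g],q[g,2],rcond=None)[0])
E
```

```text
t 6.25 pos [518.3 132.8 278.3] ang 180.0 j [-33.  12.  16. 101.  -4.  67.  74.] F [-1.  -0.2 -5.4] T [-0.09 -0.05 -0.02] op 0.2 -> move m [-0.0012  0.0002  0.0433] spin -0.0
8663 305.01888078222726 [293.76367143 318.07748628] ((506.6770324707031, 137.85665893554688), (59.04109191894531, 99.46717834472656), 68.81822967529297)
slope [1.25735303e-03 3.57024685e-03 3.04929797e+02]
```

View pics/chk.png

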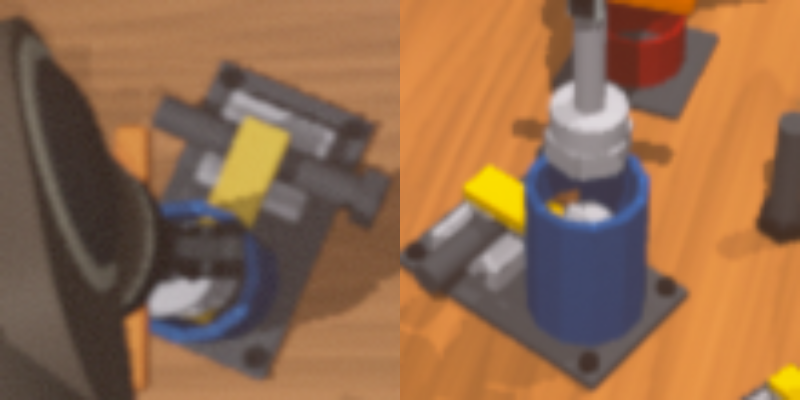

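The top crop shows the orange bar along world x. The side crop shows the upright socket just over the well mouth, at about (590,135) in the right half. I'll lower it.

{"name": "apply_moves", "arguments": {
  "translation": [
    [-0.001, 0, 0.01],
    [-0.001, 0, 0.025],
    [-0.001, 0, 0.04],
    [-0.001, 0, 0.05],
    [-0.001, 0, 0.055],
    [-0.001, 0, 0.057],
    [-0.001, 0, 0.057],
    [-0.001, 0, 0.057]
  ],
  "spin": [0, 0, 0, 0, 0, 0, 0, 0]
}}

```text
t: 7.07
position: [519.7, 133.3, 221.8]
eef_rot: [[-1.0, -0.0, 0.001], [-0.0, 1.0, 0.0], [-0.001, 0.0, -1.0]]
ft_force: [0.4, 0.3, -5.3]
opening: 0.2
grasp_force: 69.2
```

{"name": "apply_moves", "arguments": {
  "translation": [
    [0, 0, 0.003],
    [0, 0, 0.006],
    [0, 0, 0.008],
    [0, 0, 0.01],
    [0, 0, 0.012],
    [0, 0, 0.012],
    [0, 0, 0.012],
    [0, 0, 0.012]
  ],
  "spin": [0, 0, 0, 0, 0, 0, 0, 0]
}}

```text
t: 7.73
position: [519.3, 133.2, 209.3]
eef_rot: [[-1.0, -0.0, 0.0], [-0.0, 1.0, 0.0], [-0.0, 0.0, -1.0]]
ft_force: [-0.1, 0.3, -5.1]
opening: 0.203
grasp_force: 69.2
```

```bash
python3 -c "
from h import *
to(519.5,133,198,180)"
```

```text
t 7.73 pos [519.3 133.2 209.3] ang -180.0 j [-32.  16.  16. 106.  -5.  58.  75.] F [-0.1  0.3 -5.1] T [-0.02  0.01 -0.06] op 0.203 -> move m [-0.0002 -0.0002  0.0113] spin 0.0
```

{"name": "apply_moves", "arguments": {
  "translation": [
    [0, 0, 0.002],
    [0, 0, 0.004],
    [0, 0, 0.006],
    [0, 0, 0.008],
    [0, 0, 0.01],
    [0, 0, 0.01],
    [0, 0, 0.01],
    [0, 0, 0.01]
  ],
  "spin": [0, 0, 0, 0, 0, 0, 0, 0]
}}

```text
t: 8.4
position: [519.3, 133.2, 199.3]
eef_rot: [[-1.0, -0.0, 0.0], [-0.0, 1.0, 0.0], [-0.0, 0.0, -1.0]]
ft_force: [-0.1, -0.1, -6.0]
opening: 0.203
grasp_force: 69.2
```

{"name": "apply_moves", "arguments": {
  "translation": [
    [0, 0, 0.0004],
    [0, 0, 0.0007],
    [0, 0, 0.001],
    [0, 0, 0.0014],
    [0, 0, 0.0018],
    [0, 0, 0.0021],
    [0, 0, 0.0025],
    [0, 0, 0.0028]
  ],
  "spin": [7, 14, 21, 28, 35, 42, 49, 56]
}}

```text
t: 9.07
position: [519.3, 133.1, 196.6]
eef_rot: [[-0.555, 0.832, 0.0], [0.832, 0.555, -0.0], [-0.0, 0.0, -1.0]]
ft_force: [-0.5, -0.4, -6.8]
opening: 0.204
grasp_force: 69.2
```

```bash
python3 -c "
from h import *
to(519.5,133,195,120)"
```

```text
t 9.07 pos [519.3 133.1 196.6] ang 123.7 j [-41.  18.  26. 108.  -9.  57.  23.] F [-0.5 -0.4 -6.8] T [-0.15 -0.    0.16] op 0.204 -> move m [-0.0002  0.0001  0.0016] spin 3.7
```

{"name": "apply_moves", "arguments": {
  "translation": [
    [0, 0, 0.0002],
    [0, 0, 0.0005],
    [0, 0, 0.0007],
    [0, 0, 0.001],
    [0, 0, 0.0012],
    [0, 0, 0.0014],
    [0, 0, 0.0016],
    [0, 0, 0.0018]
  ],
  "spin": [5, 10, 14, 19, 24, 28, 32, 36]
}}

```text
t: 9.73
position: [519.3, 133.2, 194.8]
eef_rot: [[0.038, 0.999, 0.0], [0.999, -0.038, 0.0], [0.0, 0.0, -1.0]]
ft_force: [0.1, -0.4, -5.8]
opening: 0.199
grasp_force: 69.2
```

```bash
python3 -c "
from h import *
to(519.5,133,195,120)"
```

```text
t 9.73 pos [519.3 133.2 194.8] ang 87.8 j [-46.  19.  34. 108. -12.  57.  -9.] F [ 0.1 -0.4 -5.8] T [-0.15 -0.04  0.12] op 0.199 -> move m [-0.0002  0.0002 -0.0002] spin -32.2
```

{"name": "apply_moves", "arguments": {
  "translation": [
    [0, 0, 0.0001],
    [0, 0, 0.0002],
    [0, 0, 0.0003],
    [0, 0, 0.0004],
    [0, 0, 0.0005],
    [0, 0, 0.0006],
    [0, 0, 0.0007],
    [0, 0, 0.0008]
  ],
  "spin": [2, 4, 6, 8, 10, 12, 14, 16]
}}

```text
t: 10.4
position: [519.3, 133.2, 194.0]
eef_rot: [[0.31, 0.951, 0.0], [0.951, -0.31, 0.0], [0.0, 0.0, -1.0]]
ft_force: [0.2, -0.2, -5.4]
opening: 0.2
grasp_force: 69.2
```

```bash
python3 -c "
from h import *
to(519.5,133,195,120)"
```

```text
t 10.4 pos [519.3 133.2 194. ] ang 71.9 j [-49.  19.  37. 108. -14.  57. -24.] F [ 0.2 -0.2 -5.4] T [-0.15 -0.07  0.13] op 0.2 -> move m [-0.0001  0.0002 -0.001 ] spin -48.1
```

{"name": "apply_moves", "arguments": {
  "translation": [
    [0, 0, 0.0001],
    [0, 0, 0.0002],
    [0, 0, 0.0003],
    [0, 0, 0.0004],
    [0, 0, 0.0005],
    [0, 0, 0.0005],
    [0, 0, 0.0006],
    [0, 0, 0.0006]
  ],
  "spin": [2, 4, 6, 8, 10, 12, 12, 12]
}}

```text
t: 11.07
position: [519.4, 133.2, 193.4]
eef_rot: [[0.499, 0.867, 0.0], [0.867, -0.499, 0.0], [0.0, 0.0, -1.0]]
ft_force: [0.4, -0.9, -5.4]
opening: 0.2
grasp_force: 69.3
```

```bash
python3 -c "
from h import *
to(519.5,133,195,120)"
```

```text
t 11.07 pos [519.4 133.2 193.4] ang 60.1 j [-51.  20.  40. 108. -15.  57. -34.] F [ 0.4 -0.9 -5.4] T [-0.17 -0.01  0.05] op 0.2 -> move m [-0.0001  0.0002 -0.0016] spin -59.9
```

{"name": "apply_moves", "arguments": {
  "translation": [
    [0, 0, 0.0001],
    [0, 0, 0.0002],
    [0, 0, 0.0003],
    [0, 0, 0.0004],
    [0, 0, 0.0005],
    [0, 0, 0.0005],
    [0, 0, 0.0006],
    [0, 0, 0.0007]
  ],
  "spin": [1.5, 3, 4.5, 6, 7.5, 9, 10.5, 12]
}}

```text
t: 11.73
position: [519.5, 133.3, 192.8]
eef_rot: [[0.671, 0.742, 0.001], [0.742, -0.671, 0.0], [0.001, 0.0, -1.0]]
ft_force: [-0.6, 0.2, 0.4]
opening: 0.202
grasp_force: 69.9
```

```bash
python3 -c "
from h import *
to(519.5,133,195,120)"
```

```text
t 11.73 pos [519.5 133.3 192.8] ang 47.9 j [-53.  20.  43. 109. -17.  57. -45.] F [-0.6  0.2  0.4] T [-0.07  0.1   0.32] op 0.202 -> move m [-0.0002  0.0002 -0.0022] spin -72.1
```

{"name": "apply_moves", "arguments": {
  "translation": [
    [0, 0, 0],
    [0, 0, 0],
    [0, 0, 0],
    [0, 0, 0],
    [0, 0, 0],
    [0, 0, 0],
    [0, 0, 0],
    [0, 0, 0]
  ],
  "spin": [0.5, 1, 1.5, 2, 2.5, 3, 3.5, 4]
}}

```text
t: 12.4
position: [519.4, 133.2, 192.6]
eef_rot: [[0.72, 0.694, 0.0], [0.694, -0.72, 0.0], [0.0, 0.0, -1.0]]
ft_force: [0.4, -1.2, 1.3]
opening: 0.2
grasp_force: 70.0
```

```bash
python3 -c "
from h import *
to(519.5,133,195,120)"
```

```text
t 12.4 pos [519.4 133.2 192.6] ang 44.0 j [-54.  21.  44. 109. -17.  57. -48.] F [ 0.4 -1.2  1.3] T [-0.04  0.03  0.32] op 0.2 -> move m [-0.      0.0002 -0.0024] spin -76.0
```

{"name": "apply_moves", "arguments": {
  "translation": [
    [0, 0, 0],
    [0, 0, 0],
    [0, 0, 0],
    [0, 0, 0],
    [0, 0, 0],
    [0, 0, 0],
    [0, 0, 0],
    [0, 0, 0]
  ],
  "spin": [0.5, 1, 1.5, 2, 2.5, 3, 3.5, 4]
}}

```text
t: 13.07
position: [519.2, 133.1, 192.5]
eef_rot: [[0.767, 0.642, -0.0], [0.642, -0.767, -0.0], [-0.0, 0.0, -1.0]]
ft_force: [0.1, -1.0, 0.4]
opening: 0.202
grasp_force: 69.9
```

```bash
python3 -c "
from h import *
to(519.5,133,195,120)"
```

```text
t 13.07 pos [519.2 133.1 192.5] ang 40.0 j [-54.  21.  45. 109. -17.  57. -52.] F [ 0.1 -1.   0.4] T [-0.06 -0.06  0.4 ] op 0.202 -> move m [ 0.0001  0.0003 -0.0025] spin -80.0
```

{"name": "apply_moves", "arguments": {
  "translation": [
    [0, 0, 0],
    [0, 0, 0],
    [0, 0, 0],
    [0, 0, 0],
    [0, 0, 0],
    [0, 0, 0],
    [0, 0, 0],
    [0, 0, 0]
  ],
  "spin": [0.5, 1, 1.5, 2, 2.5, 3, 3, 3]
}}

```text
t: 13.73
position: [519.1, 133.1, 192.4]
eef_rot: [[0.799, 0.602, -0.0], [0.602, -0.799, -0.0], [-0.0, -0.0, -1.0]]
ft_force: [-1.0, 0.1, -0.7]
opening: 0.202
grasp_force: 69.7
```

```bash
python3 - <<'E'
from h import *
to(519.5,133,195,120)
a=env.get_image("side");b=env.get_image("top");to(0,0,0)
cv2.imwrite("pics/chk2.png",np.hstack([cv2.resize(a["pixels"][220:310,260:360],(400,360)),cv2.resize(b["pixels"][155:245,210:310],(400,360))]))
E
```

```text
t 13.73 pos [519.1 133.1 192.4] ang 37.0 j [-55.  21.  46. 109. -18.  57. -55.] F [-1.   0.1 -0.7] T [-0.15 -0.12  0.35] op 0.202 -> move m [ 0.0002  0.0003 -0.0026] spin -83.0
t 13.83 pos [519.1 133.1 192.4] ang 37.0 j [-55.  21.  46. 109. -18.  57. -55.] F [ 0.4 -0.2 -1.5] T [-0.07 -0.07  0.36] op 0.203 -> move m [-0.4946 -0.2061  0.1925] spin 0
```

View pics/chk2.png

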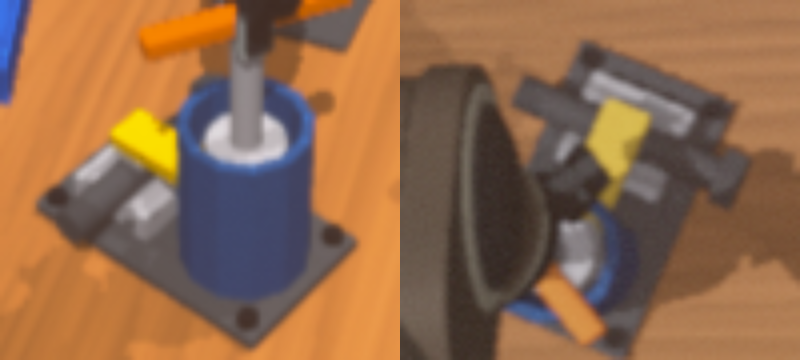

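The side crop shows the socket seated deep in the well, with the strap lying on the bolt at about (130,140). The bolt is still in the V. I'll turn a little further for margin.

{"name": "apply_moves", "arguments": {
  "translation": [
    [0, 0, 0],
    [0, 0, 0],
    [0, 0, 0],
    [0, 0, 0],
    [0, 0, 0],
    [0, 0, 0],
    [0, 0, 0],
    [0, 0, 0]
  ],
  "spin": [1, 2, 3, 4, 5, 6, 7, 8]
}}

```text
t: 14.5
position: [519.0, 133.2, 192.3]
eef_rot: [[0.875, 0.483, -0.001], [0.483, -0.875, -0.0], [-0.001, -0.0, -1.0]]
ft_force: [0.7, -0.5, -6.9]
opening: 0.202
grasp_force: 69.1
```

```bash
python3 -c "
from h import *
to(519.5,133,195,120)"
```

```text
t 14.5 pos [519.  133.2 192.3] ang 28.9 j [-56.  22.  48. 109. -19.  58. -62.] F [ 0.7 -0.5 -6.9] T [-0.12 -0.17  0.6 ] op 0.202 -> move m [ 0.0004  0.0004 -0.0027] spin -91.1
```

{"name": "apply_moves", "arguments": {
  "translation": [
    [0, 0, 0],
    [0, 0, 0],
    [0, 0, 0],
    [0, 0, 0],
    [0, 0, -0.002],
    [0, 0, -0.005],
    [0, 0, -0.008],
    [0, 0, -0.012]
  ],
  "spin": [-2, -4, -6, -8, -8, -8, -8, -8]
}}

```text
t: 15.17
position: [518.1, 132.9, 203.6]
eef_rot: [[0.8, 0.601, -0.003], [0.601, -0.8, -0.001], [-0.003, -0.001, -1.0]]
ft_force: [0.8, -0.0, -12.1]
opening: 0.202
grasp_force: 70.5
```

```bash
python3 -c "
from h import *
to(519.5,133,285,120)"
```

```text
t 15.17 pos [518.1 132.9 203.6] ang 36.9 j [-56.  20.  46. 108. -17.  59. -55.] F [  0.8  -0.  -12.1] T [-0.04 -0.2   0.08] op 0.202 -> move m [ 0.0009  0.0007 -0.0814] spin -83.1
```

{"name": "apply_moves", "arguments": {
  "translation": [
    [0, 0, -0.008],
    [0, 0, -0.018],
    [0, 0, -0.03],
    [0, 0, -0.045],
    [0, 0, -0.06],
    [0, 0, -0.075],
    [0, 0, -0.083],
    [0, 0, -0.083]
  ],
  "spin": [0, 0, 0, 0, 0, 0, 0, 0]
}}

```text
t: 15.83
position: [520.7, 133.3, 290.7]
eef_rot: [[0.799, 0.602, 0.005], [0.602, -0.799, 0.003], [0.005, 0.0, -1.0]]
ft_force: [0.0, -0.6, -5.3]
opening: 0.202
grasp_force: 71.2
```

```bash
python3 -c "
from h import *
to(549,-135,285,60)"
```

```text
t 15.83 pos [520.7 133.3 290.7] ang 37.0 j [-59.  15.  49. 101. -12.  69. -60.] F [ 0.  -0.6 -5.3] T [-0.  -0.1  0. ] op 0.202 -> move m [-0.1388  0.2313  0.0051] spin -23.0
```

{"name": "apply_moves", "arguments": {
  "translation": [
    [-0.01, 0.017, 0.001],
    [-0.03, 0.05, 0.001],
    [-0.05, 0.083, 0.001],
    [-0.07, 0.117, 0.001],
    [-0.09, 0.15, 0.001],
    [-0.11, 0.183, 0.001],
    [-0.128, 0.213, 0.001],
    [-0.139, 0.231, 0.001]
  ],
  "spin": [-4, -10, -17, -24, -31, -38, -44, -48]
}}

```text
t: 16.5
position: [546.8, -138.7, 286.6]
eef_rot: [[0.084, 0.996, 0.0], [0.996, -0.084, -0.001], [-0.001, 0.0, -1.0]]
ft_force: [0.3, -0.3, -6.0]
opening: 0.201
grasp_force: 71.0
```

{"name": "apply_moves", "arguments": {
  "translation": [
    [0, 0, 0],
    [0, 0, 0],
    [0, 0, 0],
    [0, 0, 0],
    [0, 0, 0],
    [0, 0, 0],
    [0, 0, 0],
    [0, 0, 0]
  ],
  "spin": [0, 0, 0, 0, 0, 0, 0, 0]
}}

```text
t: 17.17
position: [547.4, -134.4, 286.6]
eef_rot: [[0.086, 0.996, 0.0], [0.996, -0.086, 0.0], [0.0, 0.0, -1.0]]
ft_force: [-1.4, 1.4, -5.4]
opening: 0.201
grasp_force: 71.0
```

```bash
python3 - <<'E'
from h import *
to(549,-135,190)
a=env.get_image("side");b=env.get_image("top")
cv2.imwrite("pics/chk3.png",np.hstack([cv2.resize(a["pixels"][130:240,280:400],(400,366)),cv2.resize(b["pixels"][150:260,210:330],(400,366))]))
E
```

```text
t 17.17 pos [ 547.4 -134.4  286.6] ang 85.1 j [-25.  18.  44.  98. -13.  69.  17.] F [-1.4  1.4 -5.4] T [-0.06  0.01  0.01] op 0.201 -> move m [-0.0005  0.0017  0.0966] spin 0
```

View pics/chk3.png

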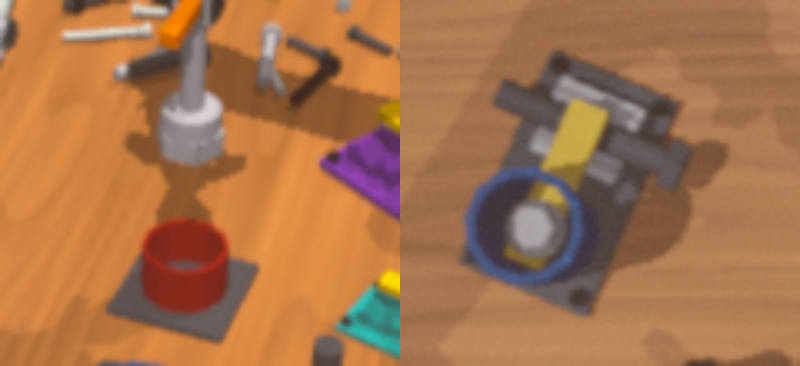

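The wrench hangs upright over the red cup at (185,240) on the left. On the right, the bolt is in the V with the strap over it, and the screw head is free.

{"name": "apply_moves", "arguments": {
  "translation": [
    [-0.001, 0.001, 0.015],
    [-0.001, 0.001, 0.035],
    [-0.001, 0.001, 0.055],
    [-0.001, 0.001, 0.075],
    [-0.001, 0.001, 0.09],
    [-0.001, 0.001, 0.097],
    [-0.001, 0.001, 0.097],
    [-0.001, 0.001, 0.097]
  ],
  "spin": [0, 0, 0, 0, 0, 0, 0, 0]
}}

```text
t: 17.93
position: [548.4, -136.3, 189.9]
eef_rot: [[0.087, 0.996, 0.0], [0.996, -0.087, -0.0], [-0.0, 0.0, -1.0]]
ft_force: [0.3, -0.1, -5.0]
opening: 0.204
grasp_force: 70.9
```

{"name": "apply_moves", "arguments": {
  "translation": [
    [0, 0, 0.005],
    [0, 0, 0.011],
    [0, 0, 0.017],
    [0, 0, 0.024],
    [0, 0, 0.03],
    [0, 0, 0.035],
    [0, 0, 0.035],
    [0, 0, 0.035]
  ],
  "spin": [0, 0, 0, 0, 0, 0, 0, 0]
}}

```text
t: 18.6
position: [548.0, -136.1, 154.1]
eef_rot: [[0.087, 0.996, -0.001], [0.996, -0.087, -0.0], [-0.0, -0.001, -1.0]]
ft_force: [-0.2, 0.4, -6.4]
opening: 0.202
grasp_force: 70.9
```

```bash
python3 -c "
from h import *
to(549,-135,130)"
```

```text
t 18.6 pos [ 548.  -136.1  154.1] ang 85.0 j [-21.  26.  40. 107. -20.  54.  23.] F [-0.2  0.4 -6.4] T [0.01 0.01 0.02] op 0.202 -> move m [0.0012 0.0009 0.0241] spin 0
```

{"name": "apply_moves", "arguments": {
  "translation": [
    [0.001, 0, 0.004],
    [0.001, 0, 0.009],
    [0.001, 0, 0.014],
    [0.001, 0, 0.018],
    [0.001, 0, 0.021],
    [0.001, 0, 0.023],
    [0.001, 0, 0.024],
    [0.001, 0, 0.024]
  ],
  "spin": [0, 0, 0, 0, 0, 0, 0, 0]
}}

```text
t: 19.27
position: [548.2, -135.1, 130.3]
eef_rot: [[0.087, 0.996, -0.0], [0.996, -0.087, -0.0], [-0.0, -0.0, -1.0]]
ft_force: [0.3, -0.8, -5.1]
opening: 0.209
grasp_force: 71.1
```

{"name": "apply_moves", "arguments": {
  "translation": [
    [0, 0, 0.0004],
    [0, 0, 0.0008],
    [0, 0, 0.0012],
    [0, 0, 0.0014],
    [0, 0, 0.0014],
    [0, 0, 0.0014],
    [0, 0, 0.0014],
    [0, 0, 0.0014]
  ],
  "spin": [0, 0, 0, 0, 0, 0, 0, 0]
}}

```text
t: 19.93
position: [548.5, -135.1, 129.6]
eef_rot: [[0.087, 0.996, 0.001], [0.996, -0.087, 0.0], [0.0, 0.001, -1.0]]
ft_force: [-1.8, 0.3, 3.1]
opening: 0.204
grasp_force: 71.9
```

On the floor; open and then rise.

{"name": "apply_moves", "arguments": {
  "translation": [
    [0, 0, 0],
    [0, 0, 0],
    [0, 0, 0],
    [0, 0, 0],
    [0, 0, 0],
    [0, 0, 0],
    [0, 0, 0],
    [0, 0, 0]
  ],
  "spin": [0, 0, 0, 0, 0, 0, 0, 0],
  "jaw": 0
}}

```text
t: 20.6
position: [548.3, -135.1, 129.1]
eef_rot: [[0.087, 0.996, 0.0], [0.996, -0.087, 0.0], [0.0, 0.0, -1.0]]
ft_force: [-1.0, 0.1, -0.1]
opening: 1.002
grasp_force: 0.0
```

{"name": "apply_moves", "arguments": {
  "translation": [
    [0, 0, -0.005],
    [0, 0, -0.015],
    [0, 0, -0.035],
    [0, 0, -0.06],
    [0, 0, -0.09],
    [0, 0, -0.12],
    [0, 0, -0.14],
    [0, 0, -0.15]
  ],
  "spin": [0, 0, 0, 0, 0, 0, 0, 0]
}}

```text
t: 21.27
position: [549.3, -135.8, 283.0]
eef_rot: [[0.088, 0.996, 0.005], [0.996, -0.088, -0.0], [0.0, 0.005, -1.0]]
ft_force: [0.1, 0.0, 0.5]
opening: 1.001
grasp_force: 0.0
```

{"name": "apply_moves", "arguments": {
  "translation": [
    [0, 0, 0],
    [0, 0, 0],
    [0, 0, 0],
    [0, 0, 0],
    [0, 0, 0],
    [0, 0, 0],
    [0, 0, 0],
    [0, 0, 0]
  ],
  "spin": [0, 0, 0, 0, 0, 0, 0, 0]
}}

```text
t: 21.93
position: [548.2, -135.1, 278.8]
eef_rot: [[0.087, 0.996, -0.001], [0.996, -0.087, -0.0], [-0.0, -0.001, -1.0]]
ft_force: [-0.7, 0.2, -1.1]
opening: 0.997
grasp_force: 0.0
```

```bash
python3 - <<'E'
from h import *
to(549,-135,190)
a=env.get_image("side");b=env.get_image("top")
cv2.imwrite("pics/chk4.png",np.hstack([cv2.resize(a["pixels"][130:310,250:400],(400,480)),cv2.resize(b["pixels"][150:270,220:320],(400,480))]))
P=cloud(b);print(np.median(P[180:186,263:268,2]), np.median(P[215:220,247:251,2]))
E
```

```text
t 21.93 pos [ 548.2 -135.1  278.8] ang 85.0 j [-25.  18.  44.  99. -14.  69.  18.] F [-0.7  0.2 -1.1] T [ 0.01 -0.05 -0.02] op 0.997 -> move m [0.0002 0.0009 0.0888] spin 0
63.4257063099609 88.37692315286824
```

View pics/chk4.png

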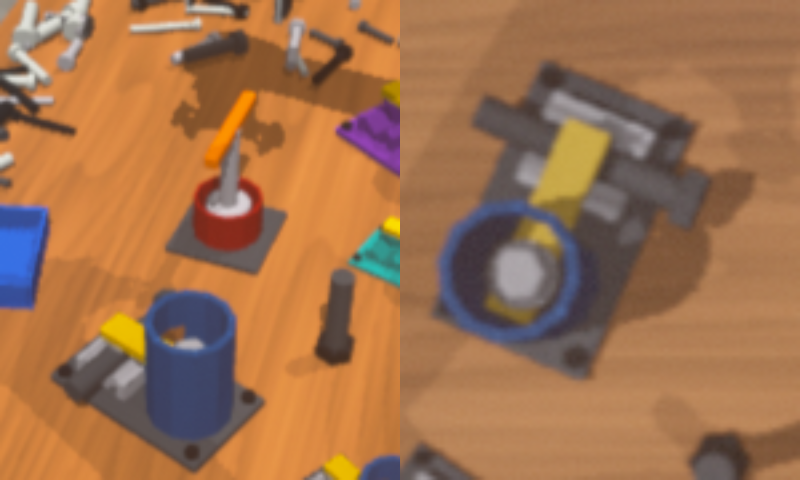

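The wrench stands upright in the red cup. The bolt lies in the V and the strap has come down about 6 mm onto it. The spare bolt is undisturbed.

```bash
python3 -c "
from plant import env
print(env.hand_in())"
```

```text
the job is handed in; nothing more can be done
None
```

The bolt is clamped in the V: the screw came up tight at about 0.6 N m, the strap came down about 6 mm onto the bolt, the wrench stands upright in its holder, and the job was handed in at about 22 s.

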